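# Close up a kart airbox and hold its cover down on the gasket

## Task

Close up the kart's airbox for its leak check: swing the hook latch shut until its bar rests fully home in its catch, then turn the winged quarter-turn fastener clockwise until its slot lines up with the two index ribs, and let go of it. Then press the cover plate itself down against the box so that the gasket is squeezed shut, and finish while still holding it pressed down with the fingers (on the plate, not on the fastener). Leave the other things on the bench where they are.

Things in the scene. Friction and masses are not known exactly. Their poses are not given: they have to be found in the camera images.
- airbox: Intake airbox, fixed to the bench: a black box 130 (its x) x 220 (its y) x 80 mm high (rim height), cover side up; two intake trumpets stick out of its +x side to 113 mm from its centre, a rubber boot out of its -y end. Origin at the centre of its underside, on the bench; z up. It stands turned by up to about 0.45 rad.
- cover_plate: Access cover: flat grey-painted metal plate 100 (x) x 200 (y) x 6 mm, lying level on the airbox rim, same axes as the airbox. Origin at the centre of its underside. It cannot come off or tip: it only moves straight down (joint cover). Untouched, its top is 92 mm above the bench; fully pressed, 86 mm.
- cover (a joint): How far the cover is pressed down onto the frame, m. 0 = standing 6 mm proud on its springy gasket (as found), 0.006 = hard against the frame. The gasket pushes back with about 2 N at first touch, 8 N at 0.004, 11 N at 0.006, anywhere on the plate, and lifts the cover again when let go.
- press_pad (a point): Centre of the top of the flat round pad on the cover (44 mm diameter, 1.5 mm high) between fastener and latch, the handy place to press; at airbox x 0, y +12 mm; top 93.5 mm above the bench untouched, 87.5 mm pressed. It has the airbox's axes.
- fastener_wing: Steel wing of the quarter-turn fastener, on a 36 mm disc 4 mm thick that lies on the cover at airbox x 0, y -58 mm. The wing is a bar 12 mm thick (its x), 40 mm long (its y), with its top 24 mm above the cover plate's top (116 mm above the bench); a 4 mm wide, 6 mm deep slot runs along the top of it lengthwise (its y). Origin on the turning axis, at the plate's top; turns with the fastener.
- wing_mid (a point): Point on the fastener's turning axis 14 mm above the plate's top, the height to grip the wing; axes of the wing. Two dark index ribs (16 x 4 mm, under 3 mm high) stand on the plate 34 mm to either side of it along the airbox's x, and show where the slot must point.
- fastener (a joint): Fastener angle, rad; grows clockwise seen from above. 0 = slot along the airbox's y; 1.571 = slot in line with the two index ribs (along the airbox's x). Found at 0.1 to 0.6. It turns on to a stop at 1.95, so it can be overturned. Stays where it is left (friction about 0.1 N m).
- latch (a joint): Swing-hook angle, rad, about a vertical pin. 0 = closed, its bar lies along the airbox's x across the +y end of the cover, in its catch, against a stop. Grows counter-clockwise seen from above as it swings out over the airbox's +y side; found at 0.9 to 1.5. Stays where it is left (friction about 0.05 N m).
- latch_pivot (a point): Axis of the latch pin, at the height of the bar's middle (97 mm above the bench): airbox x -58, y +85 mm. The bar is 11 mm wide, 6 mm thick (top at 100 mm above the bench), reaching 116 mm from the pin, and stays at its height, clear of the cover.
- latch_tab (a point): Middle of the grip part of the upright round tab on the latch bar: a post 14 mm in diameter, 75 mm from the pin; top 127 mm above the bench, this point 115 mm. Axes of the latch: its x runs from the pin along the bar.
- latch_catch (a point): Centre of the catch, a steel channel open to the airbox's +y side that the bar's end enters: airbox x +58, y +85 mm, 97 mm above the bench; top of the channel 108 mm.
- float: brass carburetor float, two small pontoons joined by a tang, 58 x 37 x 15 mm, loose on the bench; not part of the job. Origin at its underside.
- t_driver: T-handle hex driver lying flat, shaft 150 mm, cross handle 90 mm, loose on the bench; not part of the job. Origin at its underside.
- socket: chrome spark plug socket standing upright, 27 mm diameter, 66 mm tall, loose on the bench; not part of the job. Origin at its underside.
- primer_bulb: black rubber primer bulb, 30 mm diameter, 24 mm tall, loose on the bench; not part of the job. Origin at its underside.
- wrench: open-end wrench lying flat, 140 mm long, loose on the bench; not part of the job. Origin at its underside.
- jet_tray: shallow grey compartment tray, 90 x 120 x 22 mm, loose on the bench; not part of the job. Origin at its underside.

How it is judged:
On the way, in this order (a step that is already met when the one before it is completed fails the run):
1. the hook latch is swung shut and rests in its catch (within 0.07 rad of closed) (value of joint latch below 0.07 rad), for 0.2 s.
2. the fastener's slot is in line with the index ribs (within 0.14 rad), the latch still shut, and the fingers have let go of the fastener (value of joint latch below 0.07 rad and value of joint fastener between 1.431 and 1.711 rad and contact force between the fingers and fastener_wing below 0.5 N), for 0.2 s.
At the end, for the whole second after the job is handed in: Latch shut (within 0.07 rad), fastener slot in line with the index ribs (within 0.14 rad) and let go, the cover pressed down by at least 3.8 of its 6 mm and the fingers pressing on the cover plate with more than 4 N, held through the last second (all of step 2 and value of joint cover above 0.0038 m and contact force between the fingers and cover_plate above 4 N); the arm keeps its last pose, push and grip.
It fails at once if a loose bystander is pushed more than 30 mm from its place (distance of any of float, t_driver, socket, primer_bulb, wrench, jet_tray from where it was at the start of the episode above 0.03 m).
It also fails if it takes over 51 s, if anything falls off the work surface, if the arm or the gripper's body presses on something with over 40 N, if the wrist force passes 120 N, or if a joint passes its speed limit or range.

## Robot

A 7-joint arm with a two-finger parallel gripper is mounted at the origin on the work surface. World frame = base frame: x ahead of the robot, y to its left, z up, the work surface at z = 0. Lengths are in m, angles in rad, forces in N, time in s.
With the tool pointing down it reaches from about 0.4 to 0.85 m from the base axis. Payload 10.4 kg.
Tool frame: the origin (TCP) lies at the very end of the fingers, on their centre line; the grasp point (between the pads) lies 19 mm behind it; x points along the fingers, y is the direction in which the jaws open and shut, and the axes are right-handed (so a half turn about x gives the same grasp; the last joint's range is limited). The gripper opens to 85 mm and grips with 20 to 120 N. Pads are 22 mm wide; open, the fingers measure 114 mm over their backs; the gripper's body (76 mm by 85 mm) begins 54 mm behind the grasp point. The pads swing forward as they close: fully open they stand 13 mm farther back than shut.
Start: joints at [-1.123, 0.332, -0.065, 1.46, 0.022, 1.35, -0.088], TCP at [0.283, 0.557, 0.231] pointing down, gripper open.
Joint ranges: [-2.6, 2.6], [-0.5, 2.12], [-1.47, 1.34], [0.16, 2.42], [-1.27, 4.41], [0.06, 2.06], [-2.6, 2.6]. Speed limits (rad/s): [2.22, 2.22, 2.79, 2.79, 3.14, 3.14, 3.14].

## Interface

Orientations are given as a unit quaternion [x, y, z, w].
In Python, from workcell import monitor, camera, ticket, regions_of gives the robot as it stands.
- The arm moves only by the tool step_arm, never from a script. Its argument "increments" is a list of rows, each a list of 5 numbers: the finger opening in m, from 0 to 0.0854, then the shift along the world's x, y, z in m, then the turn about the world's z in rad. A call has 1 to 12 rows; each row shifts and turns the commanded pose from where the row before left it; what a row does not reach is not made up. A row lasts 1/12 s, in which the tool goes at most 41.7 mm and 7.16 degrees, less where a joint would pass 70% of its speed; a pose out of reach is approached as far as the arm can. A call with a gripper value outside its range is refused whole. The fingers move at their own pace and stop on an object; "force" is the grip in N (left out, the last holds). Time passes only in rows, so rows that do not move let the fingers close. It gives the time, the measured TCP pose, the force and the opening at its end, in the units of the state.
- monitor.get_obs(): the state, without advancing time (a new reading comes with each control period).
- camera(name): name is "scene" or "top"; returns a dict with "color" (480x640x3 uint8, red, green, blue), "range_z" (480x640 float32, m along the optical axis (not along the pixel's ray), 0 where there is no reading), "fx", "fy", "cx", "cy" (pixels), "cam_to_world" (4x4, takes a point from camera to world coordinates). Camera axes: x right, y up, looking along -z (the intrinsics and any distortion apply to the point x, -y, -z); pixel columns grow to the right and rows downward; lengths in m; the calibration is good to about 2 mm. A picture is of the moment at which its call begins.
- ticket.hand_in(): hands the job in, once; it reports no verdict.
Trained networks look in a picture, given as the dict that the camera call returned (one of the last four; its "shot" number tells which), for a name from the list of things; names that differ only in an ending like _2 or _b are one class to them, and where a whole thing is asked for, a point or a joint stands for the part that bears it (a point fixed in the world has none). Each returns a list of dicts, best first, with "p" (0 to 1); they miss things now and then, are a little off and sometimes report something else, mostly with a low value. They report only what shows in the picture. A call takes as long as a camera call.
- regions_of(picture, query): "region" (480x640 bool, what is visible of it) and "centre" ([row, column] in pixels, amid what is visible of it).
The state is a dict: "clock": time; "joint_pos": joint angles; "joint_velocities": joint speeds; "tau": joint torques, N m; "position": TCP position; "ee_rot": TCP orientation; "ft_force": force on the tool from outside, world axes, zero at the start; "torque": the same for the moment, N m; "grip_width": opening from 0.0 (shut) to 1.0 (fully open).
Only numpy, scipy, OpenCV 4.12 (cv2) and the standard library are available. Lean on these libraries where they do the work, as an engineer would, in place of code of your own. Each camera call takes 0.05 s, during which the arm holds its last target. There are 200 camera calls.

## Working session

There is one attempt and no reset: what is moved stays moved. The work goes in short steps, Python scripts to look and compute and a tool call to move; the robot and the scene stay as the last step left them, time stands still between calls to the robot, and variables do not carry over. Pictures are saved under pics/ and viewed, about 8 in all and at most 12, crops included, and the job is handed in when it is done.

Besides the shell and the picture viewer there is one more tool, called after "Request:" by a JSON object that holds its "name" and its "arguments", one argument or row to a line. step_arm: Moves the arm, as the interface text tells. Its arguments: {"type":"object","properties":{"increments":{"type":"array"},"force":{"type":"number"}},"required":["increments"]}

```bash
mkdir -p pics; cat > h.py <<'E'
import numpy as np, cv2
from workcell import monitor, camera, ticket, regions_of
def pts(p):
    z=p["range_z"]; v,u=np.mgrid[0:480,0:640]
    x=(u-p["cx"])/p["fx"]*z; y=(v-p["cy"])/p["fy"]*z
    P=np.stack([x,-y,-z,np.ones_like(z)],-1)@np.array(p["cam_to_world"]).T
    P=P[...,:3]; P[z==0]=np.nan; return P
def save(p,n): cv2.imwrite("pics/"+n,p["color"][...,::-1])
E
python3 - <<'E'
from h import *
o=monitor.get_obs(); print({k:np.round(v,3) for k,v in o.items()})
ims=[]
for n in ["top","scene"]:
    p=camera(n); P=pts(p); ims.append(p["color"])
    print(n,np.round(p["cam_to_world"],3).tolist(),p["fx"])
    for q in ["airbox","cover_plate","fastener_wing","latch_tab","press_pad","latch_catch"]:
        for r in regions_of(p,q)[:2]:
            m=r["region"]; print(q,round(r["p"],2),np.round(r["centre"]),m.sum(),np.round(np.nanmedian(P[m],0),3),np.round(np.nanmax(P[m][:,2]),3))
            if q=="cover_plate":
                pp=P[m]; s=pp[(abs(pp[:,2]-.092)<.008)]; print("rect",cv2.minAreaRect(s[:,:2].astype(np.float32)),np.median(s[:,2]))
    save(p,n+"0.png")
E
```

```text
{'clock': np.float64(0.0), 'joint_pos': array([-1.123,  0.333, -0.065,  1.461,  0.022,  1.35 , -0.088]), 'joint_velocities': array([ 0.002, -0.   , -0.   , -0.001, -0.001, -0.   ,  0.001]), 'tau': array([-2.0000e-03, -6.2545e+01,  4.8000e-02, -3.9161e+01,  1.6000e-02,
        1.0000e-02, -0.0000e+00]), 'position': array([0.283, 0.557, 0.231]), 'ee_rot': array([ 0.164,  0.688, -0.165,  0.688]), 'ft_force': array([-0.853, -0.424, -0.815]), 'torque': array([-0.04 , -0.042,  0.034]), 'grip_width': np.float64(0.998)}
top [[0.005, 0.998, -0.062, 0.356], [-1.0, 0.005, -0.007, -0.014], [-0.007, 0.062, 0.998, 1.703], [0.0, 0.0, 0.0, 1.0]] 623.5570910668728
airbox 0.89 [189. 318.] 5333 [ 0.579 -0.003  0.09 ] 0.131
cover_plate 0.69 [191. 315.] 3013 [ 0.578 -0.003  0.093] 0.125
rect ((0.5774510502815247, -0.004209935665130615), (0.10151061415672302, 0.2033739686012268), 16.803096771240234) 0.09286458390904295
cover_plate 0.65 [299. 185.] 1571 [0.296 0.354 0.006] 0.032
rect ((0.0, 0.0), (0.0, 0.0), 0.0) nan
fastener_wing 0.75 [184. 337.] 162 [ 0.591 -0.057  0.106] 0.125
latch_tab 0.65 [223. 263.] 270 [0.501 0.123 0.101] 0.131
press_pad 0.6 [189. 314.] 2869 [ 0.577 -0.002  0.093] 0.125
latch_catch 0.82 [190. 313.] 5312 [ 0.579 -0.002  0.09 ] 0.131
scene [[0.888, -0.269, 0.374, 0.913], [0.46, 0.49, -0.74, -0.845], [0.016, 0.829, 0.559, 0.744], [0.0, 0.0, 0.0, 1.0]] 462.4515214359381
airbox 0.84 [268. 356.] 5421 [ 0.601 -0.055  0.081] 0.132
fastener_wing 0.51 [263. 354.] 134 [ 0.596 -0.068  0.107] 0.121
latch_tab 0.76 [220. 345.] 172 [0.5   0.12  0.103] 0.132
press_pad 0.98 [256. 356.] 2136 [ 0.58  -0.016  0.094] 0.121
latch_catch 0.72 [271. 357.] 5493 [ 0.601 -0.055  0.081] 0.132
  return _methods._mean(a, axis=axis, dtype=dtype,
  ret = ret.dtype.type(ret / rcount)
```

```bash
python3 - <<'E'
from h import *
p=camera("top"); P=pts(p); q=camera("scene"); Q=pts(q)
c=np.array([.5775,-.0042]); a=np.radians(16.8); R=np.array([[np.cos(a),-np.sin(a)],[np.sin(a),np.cos(a)]])
for n,pic,X in(("top",p,P),("scene",q,Q)):
    w=(regions_of(pic,"fastener_wing") or [None])[0]; t=(regions_of(pic,"latch_tab") or [None])[0]
    for r,nm,lo in((w,"wing",.109),(t,"tab",.115),(t,"bar",.09)):
        if r is None: continue
        s=X[r["region"]]; s=s[(s[:,2]>lo)]; s=s[:,:2]
        l=(s-c)@R; print(n,nm,len(s),s.mean(0).round(4),"local",l.mean(0).round(4))
        if len(s)>4:
            print(cv2.minAreaRect(l.astype(np.float32)))
            vx,vy,_,_=cv2.fitLine(l.astype(np.float32),2,0,.01,.01).ravel(); print("dir",np.degrees(np.arctan2(vy,vx)))
crop=cv2.resize(p["color"][110:290,200:440],(800,600),interpolation=cv2.INTER_CUBIC)
cv2.imwrite("pics/topc.png",crop[...,::-1])
E
```

```text
top wing 75 [ 0.5932 -0.0583] local [-0.0006 -0.0564]
((-0.00024856789968907833, -0.0557129830121994), (0.039323363453149796, 0.01308288611471653), 80.30870819091797)
dir 81.39638
top tab 27 [0.4998 0.1337] local [-0.0346  0.1545]
((-0.04198495298624039, 0.12312939763069153), (0.08077549934387207, 0.013262574560940266), 76.42329406738281)
dir 71.24494
top bar 219 [0.4988 0.1113] local [-0.042   0.1333]
((-0.04169489070773125, 0.1364641785621643), (0.1212475523352623, 0.016033442690968513), 70.66087341308594)
dir 70.210365
scene wing 73 [ 0.5937 -0.0643] local [-0.0019 -0.0623]
((-0.0009915162809193134, -0.05850105360150337), (0.040001414716243744, 0.012964833527803421), 74.59020233154297)
dir 80.06341
scene tab 31 [0.5004 0.1328] local [-0.0343  0.1534]
((-0.034388620406389236, 0.15488030016422272), (0.013350261375308037, 0.012125375680625439), 8.75968074798584)
dir 3.6341672
scene bar 181 [0.499  0.1086] local [-0.0425  0.1306]
((-0.042535122483968735, 0.13634325563907623), (0.12543179094791412, 0.018156500533223152), 71.21100616455078)
dir 69.87485
```

View pics/top0.png

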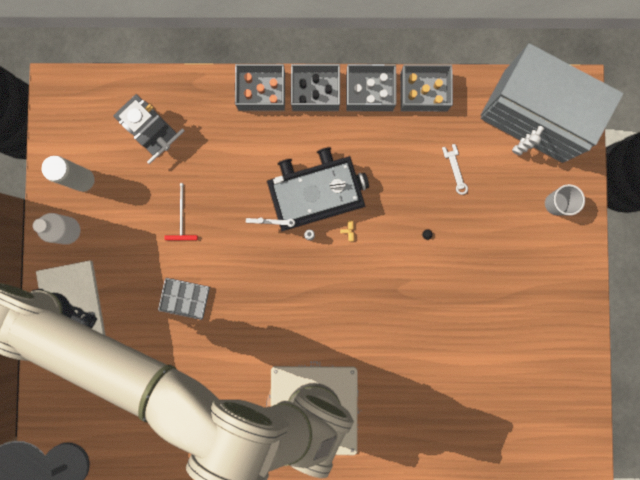

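View pics/topc.png

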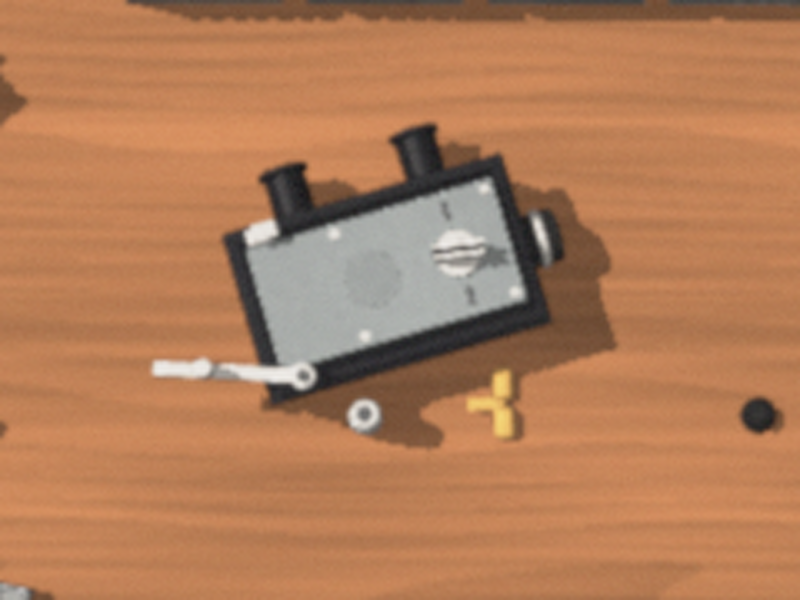

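```bash
python3 - <<'E'
from h import *
from scipy.spatial.transform import Rotation as R
o=monitor.get_obs(); M=R.from_quat(o["ee_rot"]).as_matrix(); print(M.round(3), np.degrees(np.arctan2(M[1,1],M[0,1])),o["position"])
c=np.array([.5775,-.0042]); a=np.radians(16.8); r=np.array([[np.cos(a),-np.sin(a)],[np.sin(a),np.cos(a)]])
L=lambda x,y:(c+r@[x,y]).round(4)
print("wing",L(0,-.058),"pad",L(0,.012),"pivot",L(-.058,.085))
for d in np.linspace(70.4,-1,8): t=np.radians(d); print(round(d,1),L(-.058+.075*np.cos(t),.085+.075*np.sin(t)))
E
```

```text
[[ 0.     0.454  0.891]
 [ 0.     0.891 -0.454]
 [-1.     0.    -0.   ]] 63.02612037220586 [0.28348518 0.55703955 0.23134676]
wing [ 0.5943 -0.0597] pad [0.574  0.0073] pivot [0.4974 0.0604]
70.4 [0.5011 0.1353]
60.2 [0.5143 0.1335]
50.0 [0.527  0.1293]
39.8 [0.5387 0.123 ]
29.6 [0.5491 0.1147]
19.4 [0.5579 0.1047]
9.2 [0.5648 0.0933]
-1.0 [0.5696 0.0808]
```

Request:
{"name": "step_arm", "arguments": {
  "increments": [
    [0.04,0.018,-0.035,0,-0.095],
    [0.04,0.018,-0.035,0,-0.095],
    [0.04,0.018,-0.035,0,-0.095],
    [0.04,0.018,-0.035,0,-0.095],
    [0.04,0.018,-0.035,0,-0.095],
    [0.04,0.018,-0.035,0,-0.095],
    [0.04,0.018,-0.035,0,-0.095],
    [0.04,0.018,-0.035,0,-0.095],
    [0.04,0.018,-0.035,0,-0.095],
    [0.04,0.018,-0.035,0,-0.095],
    [0.04,0.018,-0.035,0,-0.095],
    [0.04,0.018,-0.035,0,-0.095]
  ],
  "force": 40
}}

```text
clock: 2.0
position: [0.5, 0.1352, 0.2317]
ee_rot: [0.511, 0.489, -0.511, 0.489]
ft_force: [0.8, 0.6, -0.3]
grip_width: 0.469
```

Request:
{"name": "step_arm", "arguments": {
  "increments": [
    [0.04,0,0,-0.025,0],
    [0.04,0,0,-0.025,0],
    [0.04,0,0,-0.025,0],
    [0.04,0,0,-0.025,0],
    [0.04,0,0,-0.025,0],
    [0.04,0,0,-0.001,0],
    [0.0,0,0,0,0],
    [0.0,0,0,0,0],
    [0.0,0,0,0,0],
    [0.0,0,0,0,0],
    [0.0,0,0,0,0]
  ]
}}

```text
clock: 2.92
position: [0.5005, 0.1373, 0.1069]
ee_rot: [0.511, 0.49, -0.509, 0.49]
ft_force: [-1.0, -0.4, 6.7]
grip_width: 0.14
```

Request:
{"name": "step_arm", "arguments": {
  "increments": [
    [0,0,0,0.003,0],
    [0,0.0066,-0.0005,0,-0.089],
    [0,0.0066,-0.0013,0,-0.089],
    [0,0.0064,-0.0018,0,-0.089],
    [0,0.0063,-0.0024,0,-0.089],
    [0,0.006,-0.0028,0,-0.089],
    [0,0.0057,-0.0035,0,-0.089],
    [0,0.0054,-0.0039,0,-0.089],
    [0,0.005,-0.0044,0,-0.089],
    [0,0.0046,-0.0048,0,-0.089],
    [0,0.0042,-0.0052,0,-0.089],
    [0,0.0037,-0.0055,0,-0.089]
  ]
}}

```text
clock: 3.92
position: [0.5603, 0.1019, 0.1075]
ee_rot: [0.681, 0.192, -0.68, 0.192]
ft_force: [6.1, 3.2, -14.8]
grip_width: 0.143
```

Request:
{"name": "step_arm", "arguments": {
  "increments": [
    [0,0.0032,-0.0059,0,-0.089],
    [0,0.0027,-0.0062,0,-0.089],
    [0,0.0021,-0.0063,0,-0.089],
    [0,0,-0.003,0,0],
    [0,0,0,0,0],
    [0,0,0,0,0],
    [0,0,0,0,0]
  ]
}}

```text
clock: 4.5
position: [0.5685, 0.0834, 0.1076]
ee_rot: [0.701, 0.103, -0.699, 0.101]
ft_force: [10.2, 10.6, -19.1]
grip_width: 0.144
```

Request:
{"name": "step_arm", "arguments": {
  "increments": [
    [0,0.0005,-0.003,0,0],
    [0,0,0,0,0],
    [0,0,0,0,0],
    [0.045,0,0,0,0],
    [0.045,0,0,0,0],
    [0.045,0,0,0,0],
    [0.045,0,0,0,0],
    [0.045,0,0,0.025,0],
    [0.045,0,0,0.025,0],
    [0.045,0,0,0.02,0]
  ]
}}

```text
clock: 5.33
position: [0.5687, 0.0758, 0.1801]
ee_rot: [0.7, 0.1, -0.7, 0.1]
ft_force: [0.9, 0.1, 0.4]
grip_width: 0.53
```

```bash
python3 - <<'E'
from h import *
c=np.array([.5775,-.0042]); a=np.radians(16.8); R=np.array([[np.cos(a),-np.sin(a)],[np.sin(a),np.cos(a)]])
for n in("top","scene"):
    p=camera(n);P=pts(p)
    for r in regions_of(p,"latch_tab")[:1]:
        s=P[r["region"]]; s=s[(s[:,2]>.09)&(s[:,2]<.135)]; l=(s[:,:2]-c)@R
        print(n,len(l),cv2.minAreaRect(l.astype(np.float32)),l.mean(0)); 
    if n=="scene": cv2.imwrite("pics/s1.png",cv2.resize(p["color"][160:340,240:480],(800,600))[...,::-1])
print(monitor.get_obs()["ft_force"])
E
```

```text
scene 261 ((-0.010072771459817886, 0.08606956899166107), (0.11885964870452881, 0.020601829513907433), 0.0018795070936903358) [-0.00616911  0.08390862]
[-0.19547501  0.49395679 -0.09040182]
```

View pics/s1.png

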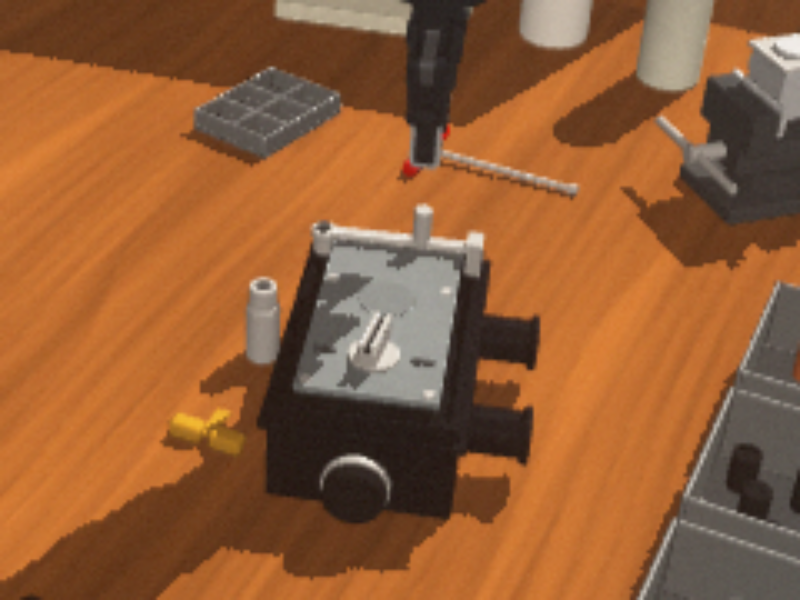

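Request:
{"name": "step_arm", "arguments": {
  "increments": [
    [0.04,0.0021,-0.0113,0,0.119],
    [0.04,0.0021,-0.0113,0,0.119],
    [0.04,0.0021,-0.0113,0,0.119],
    [0.04,0.0021,-0.0113,0,0.119],
    [0.04,0.0021,-0.0113,0,0.119],
    [0.04,0.0021,-0.0113,0,0.119],
    [0.04,0.0021,-0.0113,0,0.119],
    [0.04,0.0021,-0.0113,0,0.119],
    [0.04,0.0021,-0.0113,0,0.119],
    [0.04,0.0021,-0.0113,0,0.119],
    [0.04,0.0021,-0.0113,0,0.119],
    [0.04,0.0021,-0.0113,0,0.119]
  ]
}}

```text
clock: 6.53
position: [0.5931, -0.0598, 0.1769]
ee_rot: [0.461, 0.536, -0.462, 0.535]
ft_force: [0.4, 0.2, -0.4]
grip_width: 0.469
```

Request:
{"name": "step_arm", "arguments": {
  "increments": [
    [0.04,0,0,-0.025,0],
    [0.04,0,0,-0.025,0],
    [0.04,0,0,-0.02,0],
    [0.04,0,0,0,0],
    [0.04,0,0,0,0]
  ]
}}

```text
clock: 6.95
position: [0.5925, -0.0592, 0.107]
ee_rot: [0.462, 0.535, -0.464, 0.533]
ft_force: [0.3, -1.5, 0.6]
grip_width: 0.466
```

Request:
{"name": "step_arm", "arguments": {
  "increments": [
    [0.04,0.0015,-0.0005,-0.006,0],
    [0.04,0,0,0,0],
    [0,0,0,0,0],
    [0,0,0,0,0],
    [0,0,0,0,0],
    [0,0,0,0,0],
    [0,0,0,0,0]
  ]
}}

```text
clock: 7.53
position: [0.5936, -0.0599, 0.1024]
ee_rot: [0.463, 0.535, -0.464, 0.533]
ft_force: [-7.6, -1.4, 3.5]
grip_width: 0.128
```

Request:
{"name": "step_arm", "arguments": {
  "increments": [
    [0,0,0,0,-0.118],
    [0,0,0,0,-0.118],
    [0,0,0,0,-0.118],
    [0,0,0,0,-0.118],
    [0,0,0,0,-0.118],
    [0,0,0,0,-0.118],
    [0,0,0,0,-0.118],
    [0,0,0,0,-0.118],
    [0,0,0,0,-0.118],
    [0,0,0,0,-0.118],
    [0,0,0,0,-0.118],
    [0,0,0,0,-0.118]
  ]
}}

```text
clock: 8.53
position: [0.5919, -0.059, 0.1016]
ee_rot: [-0.697, -0.104, 0.702, -0.102]
ft_force: [-15.5, 3.0, 5.1]
grip_width: 0.125
```

Request:
{"name": "step_arm", "arguments": {
  "increments": [
    [0,0,0,0,0],
    [0,0,0,0,0],
    [0,0,0,0,0]
  ]
}}

```text
clock: 8.78
position: [0.5919, -0.059, 0.1016]
ee_rot: [-0.697, -0.105, 0.702, -0.104]
ft_force: [-15.0, 2.7, 5.2]
grip_width: 0.125
```

Request:
{"name": "step_arm", "arguments": {
  "increments": [
    [0.04,0,0,0,0],
    [0.04,0,0,0,0],
    [0.04,0,0,0,0],
    [0.04,0,0,0,0],
    [0.04,0,0,0.02,0],
    [0.04,0,0,0.025,0],
    [0.04,0,0,0.025,0],
    [0.04,-0.04,0.03,0,0],
    [0.04,-0.04,0.03,0,0],
    [0.04,-0.04,0.03,0,0]
  ]
}}

```text
clock: 9.62
position: [0.4945, 0.0156, 0.1724]
ee_rot: [0.7, 0.104, -0.699, 0.104]
ft_force: [0.2, 2.1, -0.3]
grip_width: 0.471
```

```bash
python3 - <<'E'
from h import *
c=np.array([.5775,-.0042]); a=np.radians(16.8); R=np.array([[np.cos(a),-np.sin(a)],[np.sin(a),np.cos(a)]])
for n in("top","scene"):
    p=camera(n);P=pts(p)
    for q,lo in(("latch_tab",.09),("fastener_wing",.109)):
      for r in regions_of(p,q)[:1]:
        s=P[r["region"]]; s=s[(s[:,2]>lo)&(s[:,2]<.135)]; l=((s[:,:2]-c)@R).astype(np.float32)
        if len(l)>5: print(n,q,len(l),cv2.minAreaRect(l),l.mean(0),cv2.fitLine(l,2,0,.01,.01).ravel()[:2])
    if n=="scene": cv2.imwrite("pics/s2.png",cv2.resize(p["color"][200:300,290:420],(780,600),interpolation=cv2.INTER_CUBIC)[...,::-1])
E
```

```text
top fastener_wing 67 ((-0.0007010996341705322, -0.05597333237528801), (0.03975096717476845, 0.012119255028665066), 0.20601613819599152) [-0.00142568 -0.05626858] [0.9999927  0.00381308]
scene latch_tab 203 ((-0.011319257318973541, 0.08599846065044403), (0.11043550074100494, 0.018723296001553535), 1.0238739252090454) [-0.00765602  0.08355684] [ 0.99998593 -0.00530087]
scene fastener_wing 109 ((-0.0018596947193145752, -0.05756691098213196), (0.01689259335398674, 0.03948850557208061), 85.73210906982422) [-0.00133566 -0.05874557] [0.9999897  0.00453757]
```

View pics/s2.png

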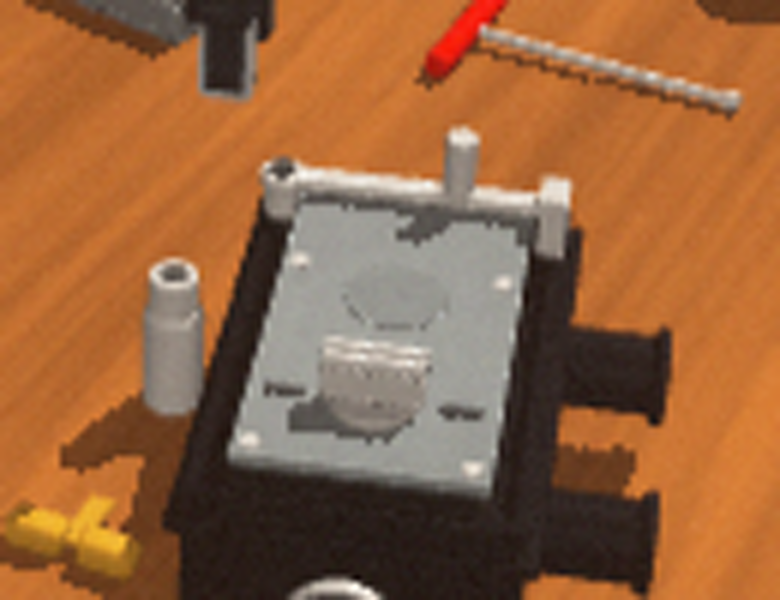

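Request:
{"name": "step_arm", "arguments": {
  "increments": [
    [0,0.027,-0.003,0,0],
    [0,0.027,-0.003,0,0],
    [0,0.0255,-0.002,0,0],
    [0,0,0,0,0],
    [0,0,0,0,0],
    [0,0,0,0,0],
    [0,0,0,-0.025,0],
    [0,0,0,-0.025,0],
    [0,0,0,-0.02,0],
    [0,0,0,0,0],
    [0,0,0,0,0]
  ]
}}

```text
clock: 10.83
position: [0.5739, 0.0071, 0.1024]
ee_rot: [-0.699, -0.104, 0.7, -0.104]
ft_force: [-0.4, -0.8, 0.8]
grip_width: 0.001
```

Request:
{"name": "step_arm", "arguments": {
  "increments": [
    [0,0,0,-0.005,0],
    [0,0,0,-0.004,0],
    [0,0,0,-0.003,0],
    [0,0,0,-0.003,0],
    [0,0,0,0,0],
    [0,0,0,0,0]
  ]
}}

```text
clock: 11.33
position: [0.5755, 0.0075, 0.0886]
ee_rot: [0.7, 0.105, -0.699, 0.104]
ft_force: [-3.5, 0.6, 10.2]
grip_width: -0.003
```

Request:
{"name": "step_arm", "arguments": {
  "increments": [
    [0,0,0,-0.002,0],
    [0,0,0,0,0],
    [0,0,0,0,0],
    [0,0,0,0,0],
    [0,0,0,0,0],
    [0,0,0,0,0]
  ]
}}

```text
clock: 11.83
position: [0.5755, 0.0075, 0.0875]
ee_rot: [0.7, 0.105, -0.699, 0.104]
ft_force: [-6.6, 0.1, 18.9]
grip_width: -0.001
```

```bash
python3 - <<'E'
from h import *
c=np.array([.5775,-.0042]); a=np.radians(16.8); R=np.array([[np.cos(a),-np.sin(a)],[np.sin(a),np.cos(a)]])
p=camera("scene");P=pts(p)
for q,lo in(("latch_tab",.09),("fastener_wing",.1)):
  for r in regions_of(p,q)[:1]:
    s=P[r["region"]]; s=s[(s[:,2]>lo)&(s[:,2]<.135)]; l=((s[:,:2]-c)@R).astype(np.float32)
    if len(l)>5: print(q,len(l),cv2.fitLine(l,2,0,.01,.01).ravel()[:2],np.nanmax(s[:,2]))
cv2.imwrite("pics/s3.png",cv2.resize(p["color"][180:300,280:440],(800,600),interpolation=cv2.INTER_CUBIC)[...,::-1])
o=monitor.get_obs();print(o["position"],o["ft_force"])
E
```

```text
latch_tab 176 [0.999987   0.00509826] 0.13219975055069344
fastener_wing 124 [ 0.999442  -0.0334021] 0.11383820149200075
[0.57556426 0.0074685  0.08756861] [-7.43363714 -0.71949828 19.76465237]
```

View pics/s3.png

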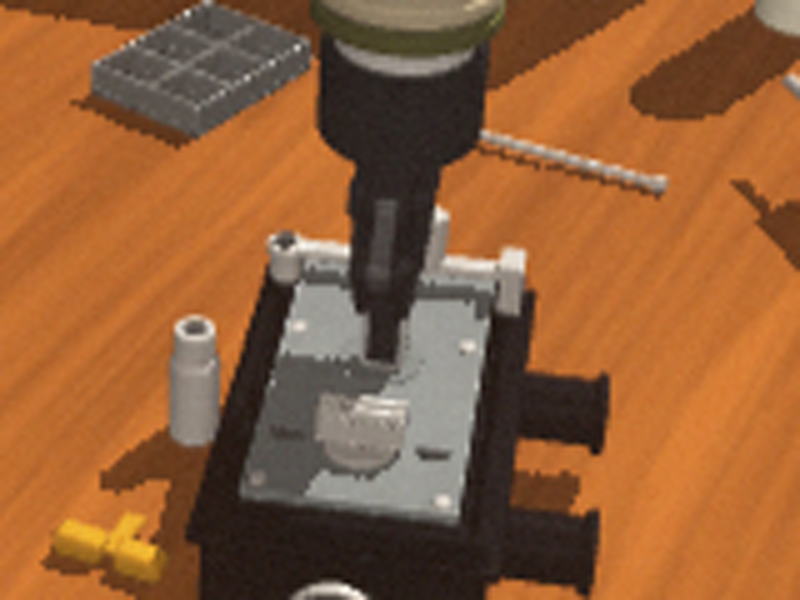

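The picture shows the fingertips on the pad at about (385,360), clear of the wing at (362,425). The bar is still in its catch at (512,280). TCP z is 87.5 mm with 19 N of force, so the cover is fully pressed. I'm handing in now.

```bash
python3 -c "
from h import *
print(ticket.hand_in()); o=monitor.get_obs(); print(o['clock'],o['position'],o['ft_force'])"
```

```text
the job is handed in; nothing more can be done
None
the job is handed in; nothing more can be done
```

The airbox is closed up and the job is handed in at about 12 s of the 51 s allowed; no verdict was reported.

- **Latch:** I gripped the tab and swung the latch shut. The last camera measurement put the bar within about 0.01 rad of closed.
- **Fastener:** I turned the wing about 1.42 rad clockwise and let go. After release the slot measured within about 0.005 rad of the ribs. The last look, while pressing and with the wing partly in shadow, read about 0.03 rad off. Both are inside the 0.14 rad tolerance.
- **Cover:** The closed fingers are holding the press pad down. TCP height is 87.5 mm, which is the fully pressed height, with about 19 N of upward force.

The fingers are clear of the wing. None of my moves came near the loose things, and those visible in the last picture looked undisturbed, but I did not measure their positions. No check failed.

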